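# Preload the spring cell in the bench screw press

## Task

Get the spring cell ready for the compression demonstration: push its carrier plate fully home against the stop of the bench press, wind the crank clockwise until the foot just meets the cell's cap, then give it a quarter turn more and let go. Push gently, do not overwind, and leave the other things on the table where they stand.

Things in the scene. Friction and masses are not known exactly. Their poses are not given: they have to be found in the camera images.
- press: Grey bed of a bench screw press, fixed. Origin: on the table under the screw's axis; x runs along the guide channel from its open loading end to the stop, z up. Bed 300 x 210 x 25 mm, x from -210 to +90 mm; the channel on its top (z = 25 mm) is 64 mm wide between rails 12 mm high. Two steel columns, 22 mm diameter, stand at y = +-85 mm, 212 mm high.
- backstop: Dark steel stop block across the far end of the channel, fixed to the bed: 16 x 64 x 22 mm, its face at the press's x = +35 mm (this origin is the foot of that face). Pushing the carrier into it must stay under 45 N.
- head: Crosshead with nut, spindle, foot and crank. Origin on the screw's axis, axes as the press's, 0 to 8 mm above the table (the head's clamp height varies). Beam 165 to 199 mm above it, crank arm 228 to 238 mm. Winding the crank sends the spindle and its 40 mm round foot down 30 mm per turn; the crank keeps its height. The foot starts 5 to 23 mm above the cap of a homed cell: feel for it.
- crank (a joint): Turn of the crank, rad, growing clockwise seen from above (winding down). Starts in 0 to 1.5; at value q the arm points to angle -q about the press's z, from its +x. Friction takes about 0.65 N m either way and holds the crank where it is left. When the foot meets the cap the torque steps up by about 0.33 N m, then grows about 0.11 N m per rad.
- knob_mid (a point): Middle of the upright black crank knob: 25 mm diameter, 46 mm high (from 23 mm below this point to 23 mm above), turning freely on its pin, 75 mm from the screw's axis. The arm under it has its top 27 mm below this point. Moves round with the crank.
- carrier: Aluminium plate 215 x 60 x 10 mm in the channel, pulled 55 to 100 mm out, 0.5 to 0.9 kg, with a round spring cell (48 mm diameter, 28 mm steel cap) and a handle post. Origin under the cell's centre at the plate's underside; x towards the stop, plate from x = -180 to +35 mm. Home: edge on the stop, cell on the screw's axis. Cap top 72 mm up; its spring is preloaded to 70 N and gives 5 N per mm.
- post_mid (a point): On the carrier's black handle post, 50 mm above the carrier's underside. The post is a block 22 mm along the carrier, 30 mm across and 65 mm high, standing on the plate, its top 25 mm above this point and its centre 155 mm behind the cell's centre. Sliding the carrier takes 3 to 9 N.
- cell_axis (a point): Centre of the top of the spring cell's body, 58 mm above the carrier's underside; the cap stands 14 mm higher.
- water_bottle: Bystander: clear bottle, 64 mm diameter, 190 mm high. Origin at its underside, as for all bystanders.
- cup_a: Bystander: clear cup, 72 mm diameter, 80 mm high, beside the press.
- cup_b: Bystander: clear cup, 72 mm diameter, 80 mm high.
- bowl: Bystander: bowl, 124 mm diameter, 50 mm high.
- jar: Bystander: small jar, 56 mm diameter, 75 mm high, beside the press.
- jar_lid: Bystander: flat round lid, 64 mm diameter, 9 mm thick, beside the press on the robot's side.
- board_eraser: Bystander: whiteboard eraser, 80 x 50 x 25 mm.
Mind the look-alikes: they are no part of the job. Leave any yellow look-alike of the carrier alone.

How it is judged:
By the outcome, as a careful person would: the job done as asked, in the order asked, and still so for the second after the job is handed in, with the robot touching nothing.
It also fails if it takes over 70 s, if anything falls off the work surface, if the arm or the gripper's body presses on something with over 40 N, if the wrist force passes 120 N, or if a joint passes its speed limit or range.

## Robot

A 6-joint arm with a two-finger parallel gripper is mounted at the origin on the work surface. World frame = base frame: x ahead of the robot, y to its left, z up, the work surface at z = 0. Lengths are in m, angles in rad, forces in N, time in s.
With the tool pointing down it reaches from about 0.35 to 0.775 m from the base axis. Payload 5.5 kg.
Tool frame: the origin (TCP) lies on the centre line of the jaws, within the pads' length; the fingertips stand 11 mm ahead of it and the grasp point (between the pads) lies 8 mm behind it; z points along the fingers, y is the line along which they close (so a half turn about z gives the same grasp; the last joint's range is limited). The gripper opens to 85 mm and grips with 20 to 120 N. Pads are 22 mm wide; open, the fingers measure 114 mm over their backs; the gripper's body (76 mm by 85 mm) begins 54 mm behind the grasp point. The pads swing forward as they close: fully open they stand 13 mm farther back than shut.
Start: joints at [1.071, 0.313, 0.046, 1.304, 0, 1.431], TCP at [0.202, 0.538, 0.242] pointing down, gripper open.
Joint ranges: [-2.76, 2.76], [-0.86, 1.69], [-1.03, 1.26], [-2.2, 2.34], [-1.47, 1.5], [-3.14, 3.14]. Speed limits (rad/s): [2.57, 2.57, 3.14, 3.14, 3.14, 3.14].

## Interface

Orientations are given as a unit quaternion [w, x, y, z].
In Python, from workcell import get_state, eyes, env gives the robot as it stands.
- The arm moves only by the shell command python3 -m inch 'ROWS' [OPENING] [FORCE]. ROWS is JSON, one flat list of numbers, 4 for each row, row after row: the shift along the tool's x, y, z in cm, then the turn about the tool's z in rad. A call has exactly 5 rows; each row shifts and turns the commanded pose from where the row before left it, along the tool's axes as they then stand; what a row does not reach is not made up. A row lasts 1/12 s, in which the tool goes at most 41.7 mm and 7.16 degrees, less where a joint would pass 70% of its speed; a pose out of reach is approached as far as the arm can. A call is refused whole if a number of a shift passes 4.17 or a number of a turn 0.125, either way. A call with a gripper value outside its range is refused whole. OPENING is the opening, from -1 (shut) to 1 (fully open), set as the call begins (- or left out, the last holds). The fingers move at their own pace and stop on an object; FORCE is the grip in N (left out, the last holds). Time passes only in rows, so rows that do not move let the fingers close, or fill a call up. It gives the time, the measured TCP pose, the force, the opening and the grip force at its end, in the units of the state.
- get_state(): the state, without advancing time (a new reading comes with each control period).
- eyes.read_camera(name): name is "scene" or "top"; returns the picture (420x560x3 uint8, red, green, blue); there is no depth.
- eyes.camera_info(name): a dict with "fovy" (degrees; the focal length in pixels is half the picture's height over the tangent of half this angle, whatever the lens; pixels are square), "cx", "cy" (the principal point, pixels), "D" ([k1, k2, p1, p2, k3] as OpenCV has them; the pictures are not rectified), "xyz" and "orientation" of the camera in the world. Camera axes: x right, y down, z forward; pixel columns grow to the right and rows downward; lengths in m; the calibration is good to about 2 mm. A picture is of the moment at which its call begins. camera_info takes no time and is no camera call.
- env.hand_in(): hands the job in; it is judged then, once.
The state is a dict: "clock": time; "joint_pos": joint angles; "qvel": joint speeds; "tau": joint torques, N m; "tcp_pos": TCP position; "orientation": TCP orientation; "wrist_force": force on the tool from outside, world axes, zero at the start; "ft_torque": the same for the moment, N m; "finger_gap": finger opening in m; "grip_force": force on a finger pad.
Only numpy, scipy, OpenCV 4.12 (cv2) and the standard library are available. Lean on these libraries where they do the work, as an engineer would, in place of code of your own. Each camera call takes 0.05 s, during which the arm holds its last target. There are 200 camera calls.

## Working session

There is one attempt and no reset: what is moved stays moved. The work goes in short steps, Python scripts to look and compute and a shell command to move; the robot and the scene stay as the last step left them, time stands still between calls to the robot, and variables do not carry over. Pictures are saved under pics/ and viewed, at most 10 in all, crops included, and the job is handed in when it is done.

```bash
mkdir -p pics; ls; python3 - <<'E'
from workcell import get_state, eyes
import cv2
s=get_state(); print(s)
for n in("scene","top"):
    print(eyes.camera_info(n)); cv2.imwrite(f"pics/{n}0.png",eyes.read_camera(n)[:,:,::-1])
E
```

```text
pics
{'clock': 0.0, 'joint_pos': array([1.07138687e+00, 3.13993079e-01, 4.49742931e-02, 1.30357271e+00,
       2.91953806e-05, 1.43120065e+00]), 'qvel': array([-2.64358043e-05, -9.82933122e-04, -6.88203132e-04,  1.15964613e-03,
        9.75494239e-04, -9.92590227e-04]), 'tau': array([-4.56525288e-05, -4.80625033e+01,  2.98536319e+01,  1.92358322e-02,
       -4.84113536e-05,  3.52435393e-06]), 'tcp_pos': array([0.20222371, 0.53775276, 0.24141108]), 'orientation': array([-2.95784639e-04,  1.78937906e-01,  9.83859959e-01, -8.47572801e-04]), 'wrist_force': array([-1.1395526 ,  0.66675048,  1.2236955 ]), 'ft_torque': array([-0.03130902, -0.02799518, -0.01112806]), 'grip_force': 0.0, 'finger_gap': 0.08543507128398825}
{'fovy': 51.45730205706523, 'cx': 279.1532010711737, 'cy': 203.25118464515367, 'D': array([0.0066619, 0.       , 0.       , 0.       , 0.       ]), 'xyz': array([ 1.15096454, -0.54827746,  1.13078866]), 'orientation': array([-0.31624891,  0.84825298,  0.40144998, -0.13889354])}
{'fovy': 54.7657861708658, 'cx': 275.59903519882874, 'cy': 204.41437112915247, 'D': array([0.0235273, 0.       , 0.       , 0.       , 0.       ]), 'xyz': array([ 0.33613903, -0.01550468,  1.35182012]), 'orientation': array([ 0.06038461, -0.69765332,  0.71156406, -0.05753381])}
```

View pics/scene0.png

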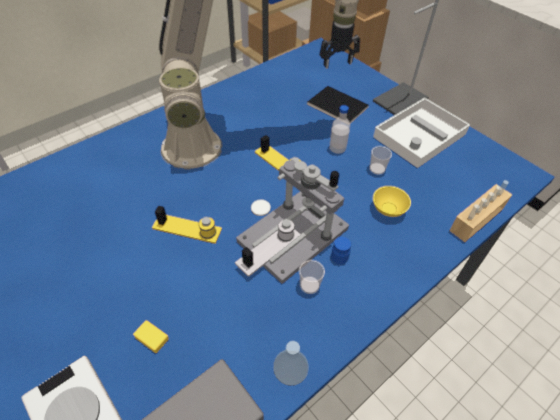

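View pics/top0.png

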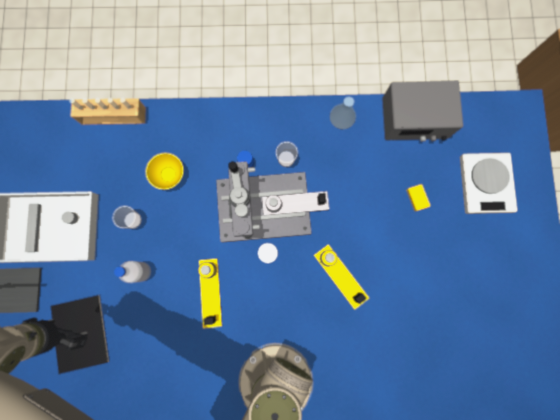

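The press bed is around (265,207) in the top picture, with its channel along +y (left). The carrier post is at (322,200) and the knob at (233,167). In the scene picture the post is at (247,257) and the knob at (334,178). Next I'll enlarge both.

```bash
cat > h.py <<'E'
import numpy as np, cv2
from workcell import get_state, eyes
from scipy.spatial.transform import Rotation as R
def cam(n):
    c=eyes.camera_info(n); f=210/np.tan(np.radians(c["fovy"])/2)
    K=np.array([[f,0,c["cx"]],[0,f,c["cy"]],[0,0,1]]); w,x,y,z=c["orientation"]
    return K,c["D"],c["xyz"],R.from_quat([x,y,z,w]).as_matrix()
def ray(n,uv):
    K,D,o,M=cam(n); p=cv2.undistortPoints(np.array([[uv]],float),K,D)[0,0]
    d=M@np.array([p[0],p[1],1]); return o,d/np.linalg.norm(d)
def plane(n,uv,z):
    o,d=ray(n,uv); return o+d*(z-o[2])/d[2]
def proj(n,P):
    K,D,o,M=cam(n); r=M.T
    return cv2.projectPoints(np.atleast_2d(P).astype(float),cv2.Rodrigues(r)[0],-r@o,K,D)[0][:,0]
def tri(a,b):
    (o,d),(p,e)=ray("top",a),ray("scene",b)
    t=np.linalg.lstsq(np.c_[d,-e],p-o,rcond=None)[0]; A,B=o+t[0]*d,p+t[1]*e
    return (A+B)/2,np.linalg.norm(A-B)
def crop(n,x0,y0,w,h,k,f):
    im=eyes.read_camera(n)[:,:,::-1]; cv2.imwrite(f.replace("z_","full_"),im)
    cv2.imwrite(f,cv2.resize(im[y0:y0+h,x0:x0+w],None,fx=k,fy=k,interpolation=cv2.INTER_CUBIC))
E
python3 - <<'E'
from h import *
crop("top",205,140,140,110,5,"pics/z_top.png"); crop("scene",225,150,140,130,4.5,"pics/z_scene.png")
for n in("top","scene"):
    g=cv2.imread(f"pics/full_{n}.png"); m=(g.max(2)<45).astype(np.uint8)
    r=(205,140,140,110) if n=="top" else (225,150,140,130)
    k,_,s,c=cv2.connectedComponentsWithStats(m[r[1]:r[1]+r[3],r[0]:r[0]+r[2]])
    for i in range(1,k):
        if s[i,4]>20: print(n,s[i]+[r[0],r[1],0,0,0],c[i]+r[:2])
E
```

```text
top [231 166   7   6  27] [234.22222222 168.7037037 ]
scene [330 172   8  15  90] [333.68888889 178.74444444]
scene [243 248   9  19 128] [247.1171875 257.046875 ]
```

View pics/z_top.png

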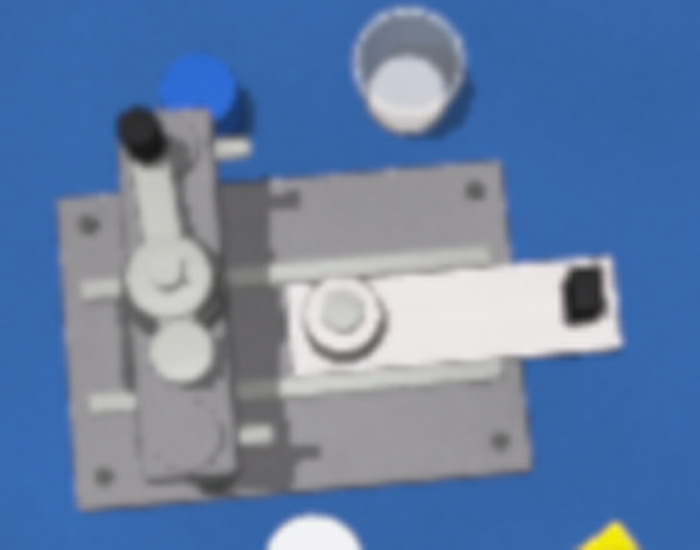

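View pics/z_scene.png

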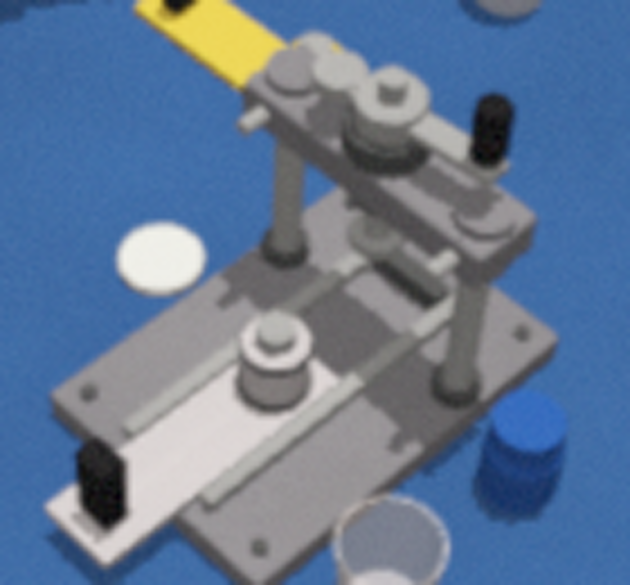

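The top crop shows the bed corners at (58,200), (78,508), (530,470) and (500,160). The cap is at (343,313), the post top at (587,288) and the knob top at (138,128). The scene crop shows the knob's top at (494,101) and its base at (489,163), with the post at (101,485).

```bash
cat >> h.py <<'E'
T=lambda u,v:(205+u/5,140+v/5)
S=lambda u,v:(225+u/4.5,150+v/4.5)
E
python3 - <<'E'
from h import *
C=[plane("top",T(*p),.025)[:2] for p in((58,200),(78,508),(530,470),(500,160))]
loc=np.array([(90,-105),(90,105),(-210,105),(-210,-105)])/1000
# rigid fit
C=np.array(C); a,b=loc-loc.mean(0),C-C.mean(0)
th=np.arctan2((a[:,0]*b[:,1]-a[:,1]*b[:,0]).sum(),(a*b).sum()); 
Rm=np.array([[np.cos(th),-np.sin(th)],[np.sin(th),np.cos(th)]]); o=C.mean(0)-Rm@loc.mean(0)
print("sizes",[np.linalg.norm(C[i]-C[i-1]).round(4) for i in range(4)],"th",th,"o",o)
loc2=lambda P:(Rm.T@(np.array(P)[:2]-o)).round(4)
cap=plane("top",T(343,313),.097);post=plane("top",T(587,288),.1)
print("cap",cap,loc2(cap),"post",post,loc2(post),np.linalg.norm(cap-post))
for n,a,b in(("knobtop",(138,128),(494,101)),("hub",(167,272),(393,85)),("cap",(343,313),(274,333)),("posttop",(587,288),(98,450))):
    P,e=tri(T(*a),S(*b)); print(n,P,e,loc2(P))
for n,z in(("scene_cap",.097),):print(plane("scene",S(274,333),z),loc2(plane("scene",S(274,333),z)))
k=plane("top",T(138,128),.292);print("knob",k,loc2(k),np.linalg.norm(loc2(k)),"q",-np.arctan2(*loc2(k)[::-1]))
E
```

```text
sizes [np.float64(0.298), np.float64(0.2071), np.float64(0.2968), np.float64(0.2095)] th 1.6379874387439304 o [0.54957727 0.08839442]
cap [ 0.5535538  -0.00631302  0.097     ] [-0.0948  0.0024] post [ 0.56584799 -0.15969279  0.1       ] [-0.2486  0.0004] 0.15390094763157425
knobtop [0.62338191 0.10195656 0.2956731 ] 0.0037330542930473195 [ 0.0086 -0.0745]
hub [0.5512007  0.09011341 0.26013239] 0.0037055538833963945 [ 0.0016 -0.0017]
cap [ 0.55602878 -0.00482009  0.08862415] 0.003500403450743287 [-0.0934 -0.0002]
posttop [ 0.56588613 -0.15833315  0.10331205] 0.002344290671439468 [-0.2473  0.0003]
[ 0.56169132 -0.0076745   0.097     ] [-0.0967 -0.0056]
knob [0.62317308 0.10085743 0.292     ] [ 0.0075 -0.0743] 0.07467757360814557 q 1.470194963048556
```

```bash
python3 -m inch '[0,0,-1.5,-0.107, 0,0,-1.5,-0.107, 0,0,-1.5,-0.107, 0,0,-1.5,-0.106, 0,0,0,0]' -1 40
python3 -m inch '[-1.5,-3.6,0,0, -1.5,-3.6,0,0, -1.5,-3.6,0,0, -1.5,-3.6,0,0, -1.5,-3.6,0,0]'
```

```text
clock: 0.62
tcp_pos: [0.203, 0.5392, 0.3052]
orientation: [0.001, -0.035, 0.999, 0.002]
wrist_force: [1.2, 0.4, 0.3]
finger_gap: 0.0256
grip_force: 0.0
clock: 1.03
tcp_pos: [0.2894, 0.3619, 0.3012]
orientation: [-0.0, -0.032, 0.999, -0.0]
wrist_force: [1.0, 0.3, 0.6]
finger_gap: 0.0002
grip_force: 0.0
```

```bash
for i in 1 2; do python3 -m inch '[-1.6,-3.8,0,0, -1.6,-3.8,0,0, -1.6,-3.8,0,0, -1.6,-3.8,0,0, -1.6,-3.8,0,0]'; done
python3 -m inch '[-1.6,-3.8,0,0, -1.6,-3.8,0,0, -1.6,-3.8,0,0, -1.6,-3.8,0,0, 0,0,0,0]'
```

```text
clock: 1.45
tcp_pos: [0.382, 0.1775, 0.3015]
orientation: [-0.0, -0.032, 0.999, 0.0]
wrist_force: [0.3, 0.0, 0.5]
finger_gap: -0.0002
grip_force: 0.0
clock: 1.87
tcp_pos: [0.4747, -0.0068, 0.3014]
orientation: [-0.0, -0.032, 0.999, 0.0]
wrist_force: [1.1, 0.5, 0.5]
finger_gap: -0.0
grip_force: 0.0
clock: 2.28
tcp_pos: [0.5509, -0.1585, 0.2991]
orientation: [-0.001, -0.029, 1.0, -0.001]
wrist_force: [0.7, 0.1, -0.8]
finger_gap: -0.0001
grip_force: 0.0
```

```bash
python3 -m inch '[-0.8,-2.4,0,0, -0.8,-2.4,0,0, 0,0,3.8,0, 0,0,3.8,0, 0,0,3.8,0]'
python3 -m inch '[0,0,3.5,0, 0,0,3.5,0, 0,0,2.5,0, 0,0,1.5,0, 0,0,0.3,0]'
python3 -c "
from h import *
crop('top',205,140,140,110,5,'pics/z_top2.png'); print(get_state()['tcp_pos'])"
```

```text
clock: 2.7
tcp_pos: [0.5679, -0.1994, 0.1864]
orientation: [0.001, -0.032, 1.0, -0.0]
wrist_force: [0.1, -0.4, -0.5]
finger_gap: -0.0002
grip_force: 0.0
clock: 3.12
tcp_pos: [0.5646, -0.1971, 0.0705]
orientation: [-0.003, -0.032, 0.999, 0.002]
wrist_force: [-0.6, 0.7, 0.6]
finger_gap: -0.0001
grip_force: 0.0
[ 0.56553671 -0.1975658   0.07202773]
```

View pics/z_top2.png

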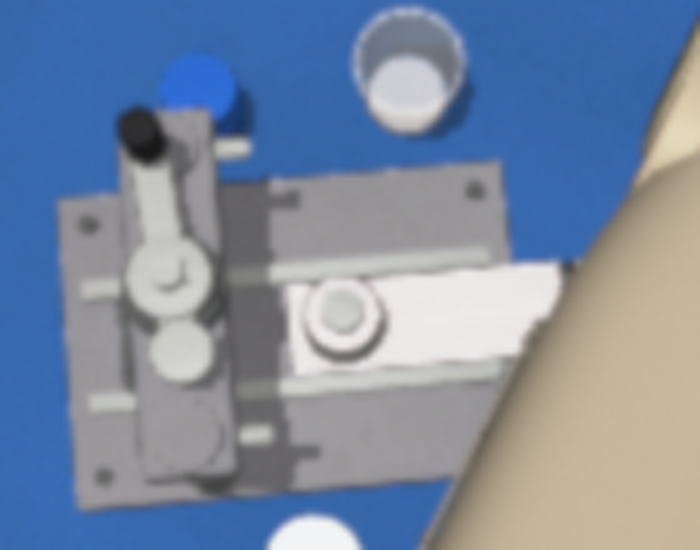

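The carrier hasn't moved (cap still at (343,313) in the crop), and the fingers are behind the post. Now I'll push gently.

```bash
python3 -m inch '[0,0.3,0,0, 0,0.3,0,0, 0,0.4,0,0, 0,0.5,0,0, 0,0.5,0,0]'
for i in 1 2; do python3 -m inch '[0,0.6,0,0, 0,0.6,0,0, 0,0.6,0,0, 0,0.6,0,0, 0,0.6,0,0]'; done
```

```text
clock: 3.58
tcp_pos: [0.5675, -0.1798, 0.0768]
orientation: [0.001, -0.033, 0.999, -0.002]
wrist_force: [0.9, -5.0, 2.4]
finger_gap: 0.0002
grip_force: 2.6
clock: 4.0
tcp_pos: [0.5657, -0.1501, 0.0768]
orientation: [0.001, -0.033, 0.999, -0.002]
wrist_force: [1.4, -6.2, 2.6]
finger_gap: -0.0001
grip_force: 2.8
clock: 4.42
tcp_pos: [0.5637, -0.1202, 0.0768]
orientation: [0.002, -0.033, 0.999, -0.002]
wrist_force: [1.2, -5.2, 1.3]
finger_gap: -0.0003
grip_force: 2.9
```

```bash
python3 -m inch '[0,0.5,0,0, 0,0.5,0,0, 0,0.4,0,0, 0,0.3,0,0, 0,0.2,0,0]'
for i in 1 2; do python3 -m inch '[0,0.1,0,0, 0,0.1,0,0, 0,0.1,0,0, 0,0.1,0,0, 0,0.1,0,0]'; done
```

```text
clock: 4.83
tcp_pos: [0.5624, -0.101, 0.0768]
orientation: [0.001, -0.033, 0.999, -0.002]
wrist_force: [0.6, -5.7, 2.0]
finger_gap: -0.0007
grip_force: 2.9
clock: 5.25
tcp_pos: [0.5621, -0.0964, 0.0768]
orientation: [0.001, -0.033, 0.999, -0.002]
wrist_force: [0.4, -5.2, 2.5]
finger_gap: 0.0001
grip_force: 2.9
clock: 5.67
tcp_pos: [0.5617, -0.0914, 0.0767]
orientation: [0.001, -0.033, 0.999, -0.002]
wrist_force: [-0.6, -5.8, 1.8]
finger_gap: 0.0003
grip_force: 3.0
```

Expected home is near y ≈ -0.09, so I'll go in small bites until the force steps up.

```bash
python3 -m inch '[0,0.1,0,0, 0,0.1,0,0, 0,0.05,0,0, 0,0.05,0,0, 0,0,0,0]' | sed -n '2p;4p'
python3 -m inch '[0,0.1,0,0, 0,0.1,0,0, 0,0.05,0,0, 0,0.05,0,0, 0,0,0,0]'| sed -n '2p;4p'
```

```text
tcp_pos: [0.5617, -0.0892, 0.0768]
wrist_force: [-0.2, -8.6, 2.0]
tcp_pos: [0.563, -0.0887, 0.0776]
wrist_force: [1.5, -15.5, 1.4]
```

Force rose to 15 N and the tool stalled, so the carrier is home. I'll back off, rise and check.

```bash
python3 -m inch '[0,-0.6,0,0, 0,-0.9,0,0, 0,0,-3.8,0, 0,0,-3.8,0, 0,0,-3.8,0]'
python3 -m inch '[0,0,-3.8,0, 0,0,-3.8,0, 0,0,-3.8,0, 0,0,-3.8,0, 0,0,0,0]' 0.6 30
python3 - <<'E'
from h import *
crop("scene",225,150,140,130,4.5,"pics/z_scene3.png"); crop("top",205,140,140,110,5,"pics/z_top3.png")
print(get_state()["tcp_pos"],get_state()["finger_gap"])
E
```

```text
clock: 6.92
tcp_pos: [0.5599, -0.0986, 0.1898]
orientation: [-0.001, -0.034, 0.999, 0.001]
wrist_force: [1.5, -0.2, 0.3]
finger_gap: 0.0004
grip_force: 0.0
clock: 7.33
tcp_pos: [0.5629, -0.0994, 0.3498]
orientation: [0.006, -0.034, 0.999, -0.002]
wrist_force: [0.5, -0.1, 0.4]
finger_gap: 0.0606
grip_force: 0.0
[ 0.56178076 -0.09907825  0.34346998] 0.06821514560961064
```

View pics/z_scene3.png

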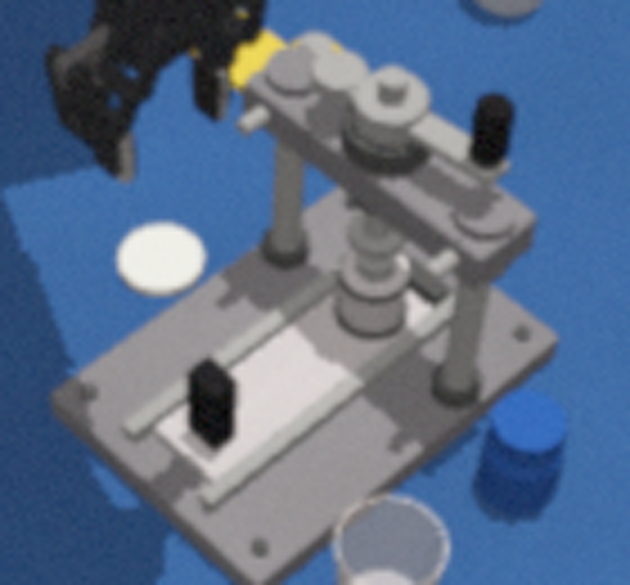

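The carrier sits under the foot with its end at the stop; the post top is at crop (211,372). I'll check that point and refine the screw axis from the homed carrier.

```bash
python3 - <<'E'
from h import *
th=1.638;o=np.array([.5496,.0884]);Rm=np.array([[np.cos(th),-np.sin(th)],[np.sin(th),np.cos(th)]])
l=lambda P:(Rm.T@(P[:2]-o)).round(4)
a=plane("scene",S(98,450),.1);b=plane("scene",S(211,372),.1);print(l(a),l(b),np.linalg.norm(a-b))
g=cv2.imread("pics/full_scene.png")
for f,z in(("top",.296),):
  pass
# knob: scene knob mid vs top view on several heights
for z in(.265,.269,.273): print(z,l(plane("scene",S(491.5,132),z)),l(plane("top",T(138,128),z+.023)))
E
```

```text
[-0.245   0.0014] [-0.1509 -0.0023] 0.09409869655688284
0.265 [ 0.0146 -0.0744] [ 0.0079 -0.0754]
0.269 [ 0.0114 -0.0766] [ 0.0075 -0.0742]
0.273 [ 0.0082 -0.0788] [ 0.0071 -0.0731]
```

```bash
python3 -m inch '[-1.25,3.3,0,0, -1.25,3.3,0,0, -1.25,3.3,0,0, -1.25,3.3,0,0, -1.25,3.3,0,0]'
python3 -m inch '[-1.25,3.2,0,0, 0,0,0,0, 0,0,0,0, 0,0,0,0, 0,0,0,0]'
python3 -c "
from h import *
crop('scene',225,110,150,130,4.5,'pics/z_scene4.png'); print(get_state()['tcp_pos'])"
```

```text
clock: 7.85
tcp_pos: [0.6117, 0.0713, 0.3393]
orientation: [-0.002, -0.033, 0.999, 0.0]
wrist_force: [0.3, -0.2, -0.2]
finger_gap: 0.0684
grip_force: 0.0
clock: 8.27
tcp_pos: [0.6221, 0.1015, 0.3405]
orientation: [-0.001, -0.033, 0.999, -0.0]
wrist_force: [-0.0, -0.3, 0.0]
finger_gap: 0.0684
grip_force: 0.0
[0.62224452 0.10124095 0.34089619]
```

```bash
python3 -m inch '[-0.1,0,2.0,0, 0,0,2.0,0, 0,0,2.0,0, 0,0,1.0,0, 0,0,0.3,0]' | sed -n '2p;4p'
python3 -m inch '[0,0,0,0, 0,0,0,0, 0,0,0,0, 0,0,0,0, 0,0,0,0]' -1 30
python3 -c "
from h import *
crop('scene',225,110,150,130,4.5,'pics/z_scene5.png'); print(get_state()['tcp_pos'],get_state()['wrist_force'])"
```

```text
tcp_pos: [0.6225, 0.1013, 0.2663]
wrist_force: [-0.3, 0.3, 0.1]
clock: 9.15
tcp_pos: [0.6244, 0.1024, 0.2699]
orientation: [0.001, -0.034, 0.999, -0.0]
wrist_force: [-0.2, -0.2, 4.4]
finger_gap: 0.024
grip_force: 29.5
[0.62437341 0.10244946 0.26984437] [-0.02921185 -0.62216148  4.55981478]
```

View pics/z_scene5.png

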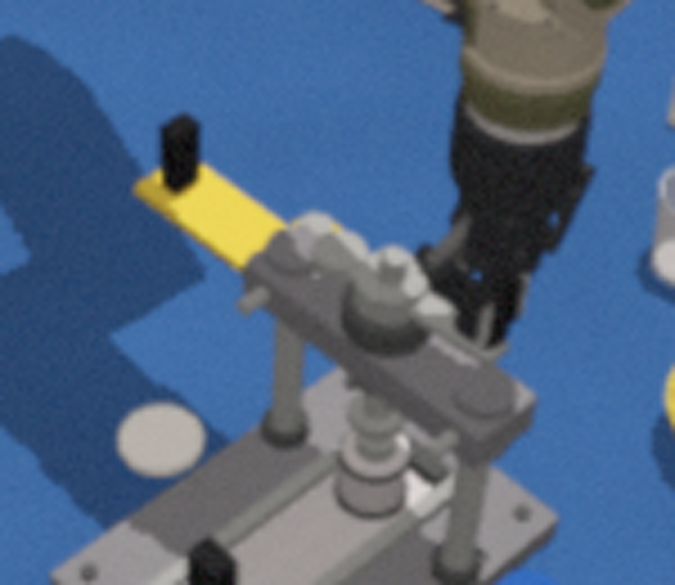

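The fingers hold the knob (gap 24 mm). In this crop the foot is still above the cap. Next I'll work out the circle rows.

```bash
cat > log.py <<'E'
from h import *
th=1.638;o=np.array([.5496,.0884]);Rm=np.array([[np.cos(th),-np.sin(th)],[np.sin(th),np.cos(th)]])
s=get_state();p=Rm.T@(s["tcp_pos"][:2]-o);f=Rm.T@s["wrist_force"][:2]
q=(-np.arctan2(p[1],p[0]))%(2*np.pi);t=np.array([-np.sin(q),-np.cos(q)]);r=np.hypot(*p)
print(f"t={s['clock']:.2f} q={q:.3f} r={r*1e3:.1f} z={s['tcp_pos'][2]:.4f} Ft={f@t:.1f} Fr={f@p/r:.1f} Fz={s['wrist_force'][2]:.1f} T={-(f@t)*.075:.2f} grip={s['grip_force']:.0f} gap={s['finger_gap']:.4f}")
E
python3 log.py; python3 - <<'E'
import numpy as np
r=7.5
def row(a,b,n): return np.round([-r*(np.sin(b)-np.sin(a))/n, r*(np.cos(b)-np.cos(a))/n],2)
q=1.452
for k in range(9): print(round(q+.1*k,2),row(q+.1*k,q+.1*k+.1,1))
q=2.352
for k in range(14): print("x5",round(q+.15*k,2),row(q+.15*k,q+.15*k+.15,5))
E
```

```text
t=9.20 q=1.452 r=76.1 z=0.2698 Ft=0.6 Fr=-0.1 Fz=4.6 T=-0.05 grip=30 gap=0.0241
1.45 [-0.05 -0.75]
1.55 [ 0.02 -0.75]
1.65 [ 0.1  -0.74]
1.75 [ 0.17 -0.73]
1.85 [ 0.24 -0.71]
1.95 [ 0.31 -0.68]
2.05 [ 0.38 -0.65]
2.15 [ 0.44 -0.61]
2.25 [ 0.5  -0.56]
x5 2.35 [ 0.17 -0.15]
x5 2.5 [ 0.19 -0.12]
x5 2.65 [ 0.21 -0.09]
x5 2.8 [ 0.22 -0.06]
x5 2.95 [ 0.22 -0.03]
x5 3.1 [0.22 0.01]
x5 3.25 [0.22 0.04]
x5 3.4 [0.21 0.07]
x5 3.55 [0.2 0.1]
x5 3.7 [0.18 0.13]
x5 3.85 [0.16 0.16]
x5 4.0 [0.13 0.18]
x5 4.15 [0.1 0.2]
x5 4.3 [0.07 0.21]
```

```bash
python3 -m inch '[-0.03,-0.3,-0.2,0, -0.02,-0.45,-0.1,0, 0.02,-0.75,0,0, 0.1,-0.74,0,0, 0.17,-0.73,0,0]' >/dev/null; python3 log.py
python3 -m inch '[0.12,-0.36,0,0, 0.12,-0.36,0,0, 0.15,-0.34,0,0, 0.15,-0.34,0,0, 0.19,-0.33,0,0]' >/dev/null; python3 log.py
```

```text
t=9.62 q=1.814 r=75.3 z=0.2700 Ft=-9.6 Fr=0.5 Fz=-5.2 T=0.72 grip=30 gap=0.0236
t=10.03 q=2.067 r=74.7 z=0.2700 Ft=-8.9 Fr=0.4 Fz=-4.4 T=0.67 grip=30 gap=0.0239
```

```bash
python3 -m inch '[0.19,-0.33,0.1,0, 0.2,-0.32,0,0, 0.21,-0.31,0,0, 0.22,-0.3,0,0, 0.23,-0.3,0,0]' >/dev/null; python3 log.py
python3 -m inch '[0.16,-0.16,0,0, 0.17,-0.15,0,0, 0.17,-0.15,0,0, 0.17,-0.15,0,0, 0.17,-0.15,0,0]' >/dev/null; python3 log.py
python3 -m inch '[0.19,-0.12,0,0, 0.19,-0.12,0,0, 0.19,-0.12,0,0, 0.19,-0.12,0,0, 0.19,-0.12,0,0]' >/dev/null; python3 log.py
```

```text
t=10.45 q=2.315 r=74.4 z=0.2699 Ft=-8.8 Fr=-6.6 Fz=-0.5 T=0.66 grip=31 gap=0.0238
t=10.87 q=2.463 r=74.2 z=0.2699 Ft=-8.6 Fr=-7.5 Fz=-1.4 T=0.64 grip=31 gap=0.0242
t=11.28 q=2.611 r=73.9 z=0.2699 Ft=-8.8 Fr=-8.1 Fz=-0.9 T=0.66 grip=31 gap=0.0243
```

```bash
python3 -m inch '[0.22,-0.05,0,0, 0.21,-0.07,0,0, 0.21,-0.08,0,0, 0.21,-0.08,0,0, 0.21,-0.08,0,0]' >/dev/null; python3 log.py
python3 -m inch '[0.22,-0.06,0,0, 0.22,-0.06,0,0, 0.22,-0.06,0,0, 0.22,-0.06,0,0, 0.22,-0.06,0,0]' >/dev/null; python3 log.py
python3 -m inch '[0.22,-0.02,0,0, 0.22,-0.02,0,0, 0.22,-0.02,0,0, 0.22,-0.02,0,0, 0.22,-0.02,0,0]' >/dev/null; python3 log.py
```

```text
t=11.70 q=2.757 r=73.6 z=0.2700 Ft=-8.2 Fr=-5.4 Fz=-2.3 T=0.62 grip=31 gap=0.0239
t=12.12 q=2.909 r=73.4 z=0.2699 Ft=-8.5 Fr=-6.5 Fz=-3.7 T=0.64 grip=31 gap=0.0239
t=12.53 q=3.056 r=73.2 z=0.2700 Ft=-8.3 Fr=-5.0 Fz=-4.6 T=0.63 grip=30 gap=0.0241
```

```bash
sed -i 's/.5496,.0884/.5495,.0902/' log.py; python3 log.py
python3 -m inch '[0.22,0.03,0,0, 0.22,0.03,0,0, 0.22,0.03,0,0, 0.22,0.03,0,0, 0.22,0.03,0,0]' >/dev/null; python3 log.py
python3 -m inch '[0.22,0.05,0,0, 0.22,0.05,0,0, 0.22,0.05,0,0, 0.22,0.05,0,0, 0.22,0.05,0,0]' >/dev/null; python3 log.py
python3 -m inch '[0.21,0.08,0,0, 0.21,0.08,0,0, 0.21,0.08,0,0, 0.21,0.08,0,0, 0.21,0.08,0,0]' >/dev/null; python3 log.py
```

```text
t=12.53 q=3.058 r=75.0 z=0.2700 Ft=-8.3 Fr=-5.0 Fz=-4.6 T=0.63 grip=30 gap=0.0241
t=12.95 q=3.200 r=74.8 z=0.2700 Ft=-8.8 Fr=-2.3 Fz=-5.9 T=0.66 grip=30 gap=0.0241
t=13.37 q=3.349 r=74.6 z=0.2700 Ft=-8.1 Fr=-0.7 Fz=-6.6 T=0.60 grip=30 gap=0.0240
t=13.78 q=3.500 r=74.4 z=0.2700 Ft=-9.3 Fr=0.4 Fz=-6.2 T=0.69 grip=31 gap=0.0235
```

```bash
python3 -m inch '[0.2,0.1,0.1,0, 0.2,0.1,0,0, 0.2,0.1,0,0, 0.2,0.1,0,0, 0.2,0.1,0,0]' >/dev/null; python3 log.py
python3 -m inch '[0.19,0.12,0,0, 0.19,0.12,0,0, 0.19,0.12,0,0, 0.19,0.12,0,0, 0.19,0.12,0,0]' >/dev/null; python3 log.py
python3 -m inch '[0.17,0.15,0,0, 0.17,0.15,0,0, 0.17,0.15,0,0, 0.17,0.15,0,0, 0.17,0.15,0,0]' >/dev/null; python3 log.py
```

```text
t=14.20 q=3.644 r=74.4 z=0.2699 Ft=-9.1 Fr=2.4 Fz=-2.1 T=0.68 grip=31 gap=0.0245
t=14.62 q=3.795 r=74.3 z=0.2699 Ft=-8.6 Fr=-0.4 Fz=-1.8 T=0.64 grip=31 gap=0.0240
t=15.03 q=3.948 r=74.3 z=0.2699 Ft=-8.0 Fr=-2.1 Fz=-2.1 T=0.60 grip=31 gap=0.0243
```

```bash
python3 -m inch '[0.14,0.17,0,0, 0.14,0.17,0,0, 0.14,0.18,0,0, 0.14,0.18,0,0, 0.14,0.18,0,0]' >/dev/null; python3 log.py
python3 -m inch '[0.12,0.19,0,0, 0.12,0.19,0,0, 0.11,0.19,0,0, 0.11,0.19,0,0, 0.11,0.19,0,0]' >/dev/null; python3 log.py
python3 -m inch '[0.09,0.21,0,0, 0.09,0.21,0,0, 0.08,0.21,0,0, 0.08,0.21,0,0, 0.08,0.21,0,0]' >/dev/null; python3 log.py
```

```text
t=15.45 q=4.099 r=74.3 z=0.2699 Ft=-7.9 Fr=-3.6 Fz=-2.9 T=0.59 grip=31 gap=0.0241
t=15.87 q=4.246 r=74.3 z=0.2699 Ft=-9.0 Fr=-4.8 Fz=-3.0 T=0.67 grip=31 gap=0.0241
t=16.28 q=4.394 r=74.3 z=0.2699 Ft=-10.6 Fr=-4.4 Fz=-3.9 T=0.80 grip=31 gap=0.0239
```

```bash
python3 -m inch '[0.03,0.11,0,0, 0.03,0.11,0,0, 0.03,0.11,0,0, 0.03,0.11,0,0, 0.03,0.11,0,0]' >/dev/null; python3 log.py
python3 -m inch '[0.02,0.11,0,0, 0.02,0.11,0,0, 0.02,0.11,0,0, 0.02,0.11,0,0, 0.02,0.11,0,0]' >/dev/null; python3 log.py
```

```text
t=16.70 q=4.456 r=74.2 z=0.2699 Ft=-12.6 Fr=-3.2 Fz=-3.0 T=0.95 grip=31 gap=0.0240
t=17.12 q=4.530 r=74.2 z=0.2699 Ft=-12.0 Fr=-4.1 Fz=-2.3 T=0.90 grip=31 gap=0.0242
```

Contact was at q ≈ 4.38 (torque went 0.67, 0.80, then 0.95). The target is q ≈ 5.95, a quarter turn past that.

```bash
python3 -m inch '[0.05,0.37,0,0, 0.03,0.37,0,0, 0.02,0.37,0,0, 0,0.37,0,0, -0.01,0.37,0,0]' >/dev/null; python3 log.py
python3 -m inch '[-0.03,0.37,0,0, -0.05,0.37,0,0, -0.07,0.37,0,0, -0.09,0.36,0,0, -0.11,0.36,0,0]' >/dev/null; python3 log.py
python3 -m inch '[-0.13,0.35,0,0, -0.14,0.35,0,0, -0.16,0.34,0,0, -0.18,0.33,0,0, -0.19,0.32,0,0]' >/dev/null; python3 log.py
```

```text
t=17.53 q=4.777 r=74.4 z=0.2699 Ft=-13.7 Fr=-6.7 Fz=-2.3 T=1.03 grip=31 gap=0.0238
t=17.95 q=5.020 r=74.5 z=0.2699 Ft=-14.1 Fr=-8.5 Fz=-1.4 T=1.06 grip=31 gap=0.0240
t=18.37 q=5.261 r=74.7 z=0.2698 Ft=-14.4 Fr=-10.3 Fz=1.5 T=1.08 grip=32 gap=0.0242
```

```bash
python3 -m inch '[-0.25,0.28,0,0, -0.26,0.28,0,0, -0.24,0.29,0,0, -0.25,0.28,0,0, -0.26,0.27,0,0]' >/dev/null; python3 log.py
python3 -m inch '[-0.28,0.25,0,0, -0.29,0.24,0,0, -0.3,0.23,0,0, -0.31,0.22,0,0, -0.31,0.21,0,0]' >/dev/null; python3 log.py
```

```text
t=18.78 q=5.499 r=74.9 z=0.2698 Ft=-14.5 Fr=-10.0 Fz=4.2 T=1.08 grip=32 gap=0.0239
t=19.20 q=5.738 r=75.1 z=0.2698 Ft=-14.3 Fr=-13.4 Fz=6.0 T=1.07 grip=32 gap=0.0238
```

```bash
python3 -m inch '[-0.34,0.14,0,0, -0.35,0.13,0,0, -0.36,0.12,0,0, -0.25,0.08,0,0, 0,0,0,0]' >/dev/null; python3 log.py
```

```text
t=19.62 q=5.916 r=75.2 z=0.2697 Ft=-12.9 Fr=-8.8 Fz=8.3 T=0.97 grip=32 gap=0.0239
```

```bash
python3 -m inch '[-0.1,0.03,0,0, -0.1,0.03,0,0, -0.12,0.03,0,0, 0,0,0,0, 0,0,0,0]' >/dev/null; python3 log.py
```

```text
t=20.03 q=5.950 r=75.2 z=0.2697 Ft=-14.2 Fr=-9.0 Fz=8.5 T=1.06 grip=32 gap=0.0242
```

```bash
python3 -m inch '[0.12,-0.06,0,0, 0.1,-0.08,0,0, 0,0,0,0, 0,0,0,0, 0,0,0,0]' >/dev/null; python3 log.py
python3 -m inch '[0,0,0,0, 0,0,0,0, 0,0,0,0, 0,0,0,0, 0,0,0,0]' 0.1 >/dev/null; python3 log.py
```

```text
t=20.45 q=5.948 r=75.1 z=0.2698 Ft=-5.8 Fr=-6.8 Fz=4.5 T=0.43 grip=32 gap=0.0240
t=20.87 q=5.972 r=77.1 z=0.2692 Ft=-1.3 Fr=0.0 Fz=-0.1 T=0.10 grip=0 gap=0.0469
```

Released. I'll rise clear, move aside and check.

```bash
python3 -m inch '[0,0,-0.5,0, 0,0,-1.5,0, 0,0,-2.5,0, 0,0,-3,0, 0,0,-3,0]'|sed -n '2p;4p'
python3 -m inch '[2,3,0,0, 2,3.5,0,0, 2,3.5,0,0, 2,3.5,0,0, 1,2,0,0]'|sed -n '2p;4p'
python3 -m inch '[1,2,0,0, 0.5,1,0,0, 0,0,0,0, 0,0,0,0, 0,0,0,0]'|sed -n '2p;4p'
python3 - <<'E'
from h import *
crop("top",205,140,140,110,5,"pics/z_top6.png");crop("scene",225,110,150,130,4.5,"pics/z_scene6.png")
a=cv2.imread("pics/z_top6.png");b=cv2.imread("pics/z_scene6.png")
h=500;c=np.hstack([cv2.resize(x,(400,int(x.shape[0]*400/x.shape[1])))[:310] for x in(a,b)]);cv2.imwrite("pics/both6.png",c)
E
```

```text
tcp_pos: [0.5205, 0.1617, 0.3754]
wrist_force: [1.2, 0.6, 0.1]
tcp_pos: [0.4183, 0.3128, 0.3752]
wrist_force: [0.8, -0.4, -0.0]
tcp_pos: [0.4044, 0.3384, 0.3743]
wrist_force: [0.5, 0.2, -0.3]
```

View pics/both6.png

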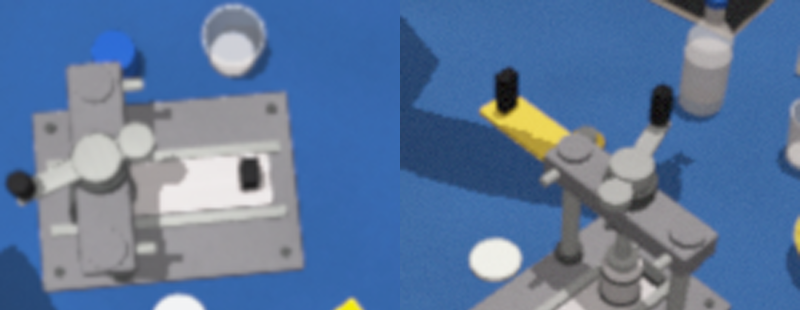

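The crank's knob is at (20,185) in the left half, where I left it. The foot is pressed on the cap at about (622,262), the carrier is home, and the bystanders near the press haven't moved. I'll hand it in now.

```bash
python3 -c "
from workcell import env
print(env.hand_in())"
```

```text
the job is handed in; nothing more can be done
None
```

The job is handed in: the carrier is home against the stop (pushed at about 15 N), the crank is wound about 1.56 rad (a quarter turn) past where the foot met the cap, and the knob is released with the arm clear; the clock was about 22 s, and no verdict came back.

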